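# Clear the bottle holder, take out the temperature logger and put everything back

## Task

The temperature logger lies at the back of the grey holder, behind an amber bottle, a dropper bottle and a rubber stamp. Clear these three aside onto the blue side tray, standing upright; then lay the logger flat, right way up, in the middle of the log book so that its reading can be copied; last, put the three back upright in the holder, each exactly on the spot it stood on at the start. Leave the logger on the book and tip nothing over.

Things in the scene. Friction and masses are not known exactly. Their poses are not given: they have to be found in the camera images.
- holder: Grey plastic low open holder, fixed, 176 (x) x 200 (y) mm; origin under its centre on the desk; +x to its back, away from the robot. Floor 4 mm thick, rim 14 mm high, 6 mm thick. Three round spots (white rings, 56 mm) at x = -48 mm, y = -62, 0, +62 mm: bottles and stamp stand on them in any order, up to 3 mm off centre. The logger lies behind, near x = +15 mm.
- side_tray: Blue plastic low open tray, fixed, 256 (x) x 146 (y) x 13 mm high, to the left or right of the holder; origin at the centre of its underside. Floor 4 mm thick, rim 13 mm high and 6 mm thick, flat inside 244 x 134 mm.
- side_tray_floor (a point): Point at the centre of the side tray's inner floor, 4 mm above the desk; axes as the tray's (x along its length).
- log_book_page (a point): Centre of the upper face of the open white spiral log book lying on the desk, fixed, on the other side of the holder from the side tray; page 208 (x) x 146 (y) mm, its face 11 mm above the desk; z up.
- amber_bottle_center (a point): Amber glass bottle with black cap, loose, 46 mm diameter, 108 mm high (straight body to 60 mm and more, grasp at about half height), 0.16 kg; the point is on its axis, 54 mm above its base; z up along the bottle.
- dropper_center (a point): Slim dark brown dropper bottle with a coloured label and a black rubber bulb, loose, 33 mm diameter up to 70 mm, thinner above, 102 mm high in all, 0.07 kg; the point is on its axis, 51 mm above its base; z up.
- rubber_stamp_center (a point): Rubber stamp, loose: base block 23 (x) x 46 (y) x 14 mm with a turned dark wooden handle on it, handle about 22 mm thick from 33 to 70 mm above the base (neck 16 mm below that), 70 mm high in all, 0.035 kg; the point is on its axis, 35 mm above its underside; z up.
- temp_logger_center (a point): Cream temperature logger, loose, flat box 52 (x, short side) x 82 (y) x 16 mm high with a display and coloured keys on top, 0.045 kg; the point is at its centre, 8 mm above its underside; z up. It starts with its long side along the row of bottles; there is no finger room in front of it until they are gone, and about 35 mm behind it.
Not all that is in view belongs to the job. What is shaped like the part that bears rubber_stamp_center but pink, purple or yellow is not meant.

How it is judged:
On the way, in this order (a step that is already met when the one before it is completed fails the run):
1. the amber bottle, the dropper bottle and the stamp all stand upright, released, on the side tray, while the logger is still in the holder (x of amber_bottle_center in the frame of side_tray_floor between -0.11 and 0.11 m and y of amber_bottle_center in the frame of side_tray_floor between -0.06 and 0.06 m and z of amber_bottle_center in the frame of side_tray_floor between 0.046 and 0.062 m and linear speed of each of amber_bottle, dropper, rubber_stamp below 0.03 m/s and angle between each of amber_bottle_center, dropper_center, rubber_stamp_center's own z axis and vertical below 0.12 rad and contact force between the fingers and amber_bottle below 0.1 N and x of dropper_center in the frame of side_tray_floor between -0.11 and 0.11 m and y of dropper_center in the frame of side_tray_floor between -0.06 and 0.06 m and z of dropper_center in the frame of side_tray_floor between 0.043 and 0.059 m and contact force between the fingers and dropper below 0.1 N and x of rubber_stamp_center in the frame of side_tray_floor between -0.11 and 0.11 m and y of rubber_stamp_center in the frame of side_tray_floor between -0.06 and 0.06 m and z of rubber_stamp_center in the frame of side_tray_floor between 0.027 and 0.043 m and contact force between the fingers and rubber_stamp below 0.1 N and distance of temp_logger_center from where it was at the start of the episode below 0.04 m), for 0.2 s.
2. the logger lies flat and released in the middle of the log book, while the three still stand on the side tray (x of amber_bottle_center in the frame of side_tray_floor between -0.11 and 0.11 m and y of amber_bottle_center in the frame of side_tray_floor between -0.06 and 0.06 m and z of amber_bottle_center in the frame of side_tray_floor between 0.046 and 0.062 m and linear speed of each of amber_bottle, dropper, rubber_stamp, temp_logger below 0.03 m/s and angle between each of amber_bottle_center, dropper_center, rubber_stamp_center, temp_logger_center's own z axis and vertical below 0.12 rad and contact force between the fingers and amber_bottle below 0.1 N and x of dropper_center in the frame of side_tray_floor between -0.11 and 0.11 m and y of dropper_center in the frame of side_tray_floor between -0.06 and 0.06 m and z of dropper_center in the frame of side_tray_floor between 0.043 and 0.059 m and contact force between the fingers and dropper below 0.1 N and x of rubber_stamp_center in the frame of side_tray_floor between -0.11 and 0.11 m and y of rubber_stamp_center in the frame of side_tray_floor between -0.06 and 0.06 m and z of rubber_stamp_center in the frame of side_tray_floor between 0.027 and 0.043 m and contact force between the fingers and rubber_stamp below 0.1 N and horizontal distance between temp_logger_center and log_book_page below 0.045 m and z of temp_logger_center in the frame of log_book_page between 0 and 0.016 m and contact force between the fingers and temp_logger below 0.1 N), for 0.2 s.
At the end, for the whole second after the job is handed in: The logger lies flat, right way up, on the log book, its centre within 45 mm of the page's centre; the amber bottle, the dropper bottle and the stamp each stand upright (within 7 degrees) within 15 mm of where they stood at the start; all are released and at rest (horizontal distance between temp_logger_center and log_book_page below 0.045 m and z of temp_logger_center in the frame of log_book_page between 0 and 0.016 m and linear speed of each of temp_logger, amber_bottle, dropper, rubber_stamp below 0.03 m/s and angle between each of temp_logger_center, amber_bottle_center, dropper_center, rubber_stamp_center's own z axis and vertical below 0.12 rad and contact force between the fingers and temp_logger below 0.1 N and distance of each of amber_bottle_center, dropper_center, rubber_stamp_center from where it was at the start of the episode below 0.015 m and contact force between the fingers and amber_bottle below 0.1 N and contact force between the fingers and dropper below 0.1 N and contact force between the fingers and rubber_stamp below 0.1 N); the robot touches nothing.
It fails at once if a bottle or the stamp is tipped over (angle between any of amber_bottle_center, dropper_center, rubber_stamp_center's own z axis and vertical above 0.6 rad).
It fails at once if the logger is turned over (angle between temp_logger_center's own z axis and vertical above 1.2 rad).
It also fails if it takes over 141 s, if anything falls off the work surface, if the arm or the gripper's body presses on something with over 40 N, if the wrist force passes 120 N, or if a joint passes its speed limit or range.

## Robot

A 6-joint arm with a two-finger parallel gripper is mounted at the origin on a cart in front of the work surface, level with it; the furniture and walls round the work are solid. World frame = base frame: x ahead of the robot, y to its left, z up, the work surface at z = 0. Lengths are in m, angles in rad, forces in N, time in s.
With the tool pointing down it reaches from about 0.3 to 0.85 m from the base axis. Payload 4.2 kg.
Tool frame: the origin (TCP) lies on the centre line of the jaws, within the pads' length; the fingertips stand 19 mm ahead of it and the grasp point (between the pads) is the TCP (r.finger_overhang is the distance from the TCP to the fingertips, in m); z points along the fingers, y is the direction in which the jaws open and shut (so a half turn about z gives the same grasp; the last joint's range is limited). The gripper opens to 91 mm and grips with 3 to 60 N. Pads are 32 mm wide; open, the fingers measure 118 mm over their backs; the gripper's body (76 mm by 178 mm) begins 60 mm behind the grasp point.
Start: joints at [-1.332, 0.32, 1.565, -0, 1.257, -0.02], TCP at [0.147, -0.556, 0.233] pointing down, gripper open.
Joint ranges: [-3.11, 3.11], [-0.84, 2.01], [0.21, 2.61], [-1.34, 4.49], [0.05, 2.63], [-2.56, 2.56]. Speed limits (rad/s): [2.57, 2.57, 3.14, 3.14, 3.14, 3.14].

## Interface

Orientations are given as a unit quaternion [w, x, y, z].
In Python, from rig import r gives the robot as it stands.
- The arm moves only by the tool drive_tool, never from a script. Its argument "plan" is one flat list of numbers, 6 for each row, row after row: the shift along the world's x, y, z in cm, then the turn, a rotation vector about the world's x, y, z in degrees. A call has 1 to 20 rows; each row shifts and turns the pose as measured when the row begins; what a row does not reach is not made up. A row lasts 1/10 s, in which the tool goes at most 50 mm and 8.59 degrees, less where a joint would pass 70% of its speed; a pose out of reach is approached as far as the arm can. A call with a gripper value outside its range is refused whole. "claw" is the closure, from -1 (fully open) to 1 (shut), set as the call begins (left out, the last holds). The fingers move at their own pace and stop on an object; the grip force is fixed at half the most. Time passes only in rows, so rows that do not move let the fingers close. It gives the time, the measured TCP pose, the force and the opening at its end, in the units of the state.
- r.read_state(): the state, without advancing time (a new reading comes with each control period).
- r.snapshot(name): name is "scene" or "top"; returns (picture, depth): 420x560x3 uint8, red, green, blue; 420x560 float32, m along the optical axis (not along the pixel's ray), 0 where there is no reading.
- r.get_calibration(name): a dict with "fx", "fy", "cx", "cy" (pixels), "T" (4x4, takes a point from camera to world coordinates). Camera axes: x right, y up, looking along -z (the intrinsics and any distortion apply to the point x, -y, -z); pixel columns grow to the right and rows downward; lengths in m; the calibration is good to about 2 mm. A picture is of the moment at which its call begins. get_calibration takes no time and is no camera call.
- r.finish_job(): hands the job in, once; it reports no verdict.
The state is a dict: "clock": time; "joint_pos": joint angles; "dq": joint speeds; "effort": joint torques, N m; "eef_pos": TCP position; "tool_rot": TCP orientation; "wrist_force": force on the tool from outside, world axes, zero at the start; "moment": the same for the moment, N m; "gripper_width": finger opening in m.
Only numpy, scipy, OpenCV 4.12 (cv2) and the standard library are available. Lean on these libraries where they do the work, as an engineer would, in place of code of your own. Each camera call takes 0.05 s, during which the arm holds its last target. There are 200 camera calls.

## Working session

There is one attempt and no reset: what is moved stays moved. The work goes in short steps, Python scripts to look and compute and a tool call to move; the robot and the scene stay as the last step left them, time stands still between calls to the robot, and variables do not carry over. Pictures are saved under pics/ and viewed, about 12 in all and at most 16, crops included, and the job is handed in when it is done.

Besides the shell and the picture viewer there is one more tool, called after "Call:" as a command line: name --argument value ..., lists and objects as JSON in quotes. drive_tool: Moves the arm, as the interface text tells. Its arguments: {"type":"object","properties":{"plan":{"type":"array","items":{"type":"number"}},"claw":{"type":"number"}},"required":["plan"]}

```bash
mkdir -p pics
cat > h.py <<'E'
import numpy as np, cv2
from rig import r
def snap(n,f=None):
    im,d=r.snapshot(n); c=r.get_calibration(n)
    if f: cv2.imwrite('pics/'+f,cv2.cvtColor(im,cv2.COLOR_RGB2BGR))
    v,u=np.mgrid[:420,:560]
    P=np.stack([(u-c['cx'])/c['fx']*d,-(v-c['cy'])/c['fy']*d,-d],-1)
    W=P@c['T'][:3,:3].T+c['T'][:3,3]; W[d==0]=np.nan
    return im,W
E
python3 - <<'E'
from h import *
for n in ('top','scene'):
    im,W=snap(n,n+'1.png'); np.save(n+'.npy',W); c=r.get_calibration(n); print({k:(v if k!='T' else v.round(3).tolist()) for k,v in c.items()})
print(r.read_state())
E
```

```text
{'fx': 522.4525626737296, 'fy': 522.4525626737296, 'cx': 280.5542780247899, 'cy': 211.3043164868136, 'T': [[0.018, 0.986, -0.163, 0.336], [-1.0, 0.017, -0.009, 0.066], [-0.006, 0.164, 0.987, 1.079], [0.0, 0.0, 0.0, 1.0]]}
{'fx': 413.0919416309051, 'fy': 413.0919416309051, 'cx': 286.592879160805, 'cy': 203.46692798860298, 'T': [[-0.871, 0.276, -0.407, 0.127], [-0.491, -0.51, 0.706, 0.675], [-0.013, 0.815, 0.58, 0.601], [0.0, 0.0, 0.0, 1.0]]}
{'clock': 0.1, 'joint_pos': array([-1.33203048e+00,  3.20222280e-01,  1.56554960e+00, -5.36160426e-06,
        1.25739965e+00, -2.00041947e-02]), 'dq': array([-0.00038862, -0.00152142, -0.00301805,  0.00026298, -0.00014405,
        0.00124477]), 'effort': array([-2.85262740e-04, -4.13335025e+01, -2.32509452e+01,  7.27923936e-02,
        4.21944901e-02, -6.15320778e-05]), 'eef_pos': array([ 0.14703499, -0.55544724,  0.23221049]), 'tool_rot': array([-7.84439665e-04,  9.91641012e-01,  1.29025111e-01, -8.87113909e-05]), 'wrist_force': array([-0.70864808, -0.15473788, -1.05644233]), 'moment': array([-0.0506263 , -0.0010456 , -0.03906641]), 'gripper_width': 0.09139284200660187}
```

View pics/top1.png

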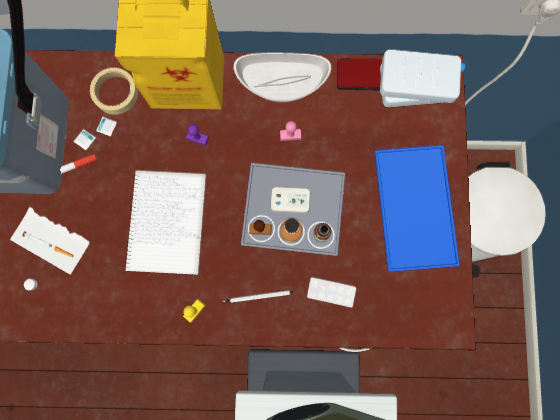

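View pics/scene1.png

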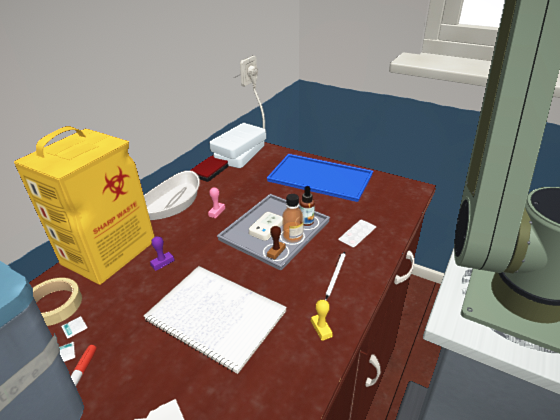

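Candidates: stamp: dark wood one at top(260,228); decoys are purple (197,134), pink (290,131) and yellow (194,311). Amber bottle candidates: (291,230), or the dropper at (321,233), told apart by diameter and bulb. Logger is the cream box (290,199); the white boxes (331,292) and (420,78) aren't it. I'll measure and check in one crop.

Run:
```python
from h import *
W=np.load('top.npy'); im=cv2.imread('pics/top1.png'); c=r.get_calibration('top'); T=c['T']
def ray(u,v,z):
    d=T[:3,:3]@np.array([(u-c['cx'])/c['fx'],-(v-c['cy'])/c['fy'],-1]); o=T[:3,3]; return (o+d*(z-o[2])/d[2])[:2]
def rect(mask,z,name):
    n,l,s,ce=cv2.connectedComponentsWithStats(mask.astype(np.uint8)); k=1+np.argmax(s[1:,4])
    cn=max(cv2.findContours((l==k).astype(np.uint8),0,2)[0],key=cv2.contourArea)
    p=np.array([ray(*q[0],z) for q in cn],np.float32)*1000
    print(name,[np.round(x,1) for x in cv2.minAreaRect(p)])
hsv=cv2.cvtColor(im,cv2.COLOR_BGR2HSV); v,u=np.mgrid[:420,:560]
B=lambda a,b,cc,d:(u>a)&(u<b)&(v>cc)&(v<d)
print('desk z',np.nanmedian(W[300:330,100:170,2]))
rect((hsv[...,0]>100)&(hsv[...,1]>150)&B(360,470,130,280),.013,'tray')
rect((hsv[...,1]<60)&(hsv[...,2]>150)&B(110,215,155,290),.011,'book')
rect((hsv[...,1]<90)&B(230,355,155,265),.014,'holder')
rect((W[...,2]>.014)&B(265,315,183,216),.02,'logger')
Z=W[...,2]
for n,b in (('stamp',(245,276,212,248)),('amber',(277,306,212,248)),('dropper',(308,336,212,248))):
    m=B(*b); zt=np.nanpercentile(Z[m],99.5); 
    for lo,hi in ((.004,.012),(.03,)) if 0 else ((zt-.012,1),(zt-.03,1),(.03,1)):
        q=W[m&(Z>lo)&(Z<hi)]; print(n,zt.round(4),len(q),q.mean(0).round(4),q.min(0).round(3),q.max(0).round(3))
cv2.imwrite('pics/crop1.png',cv2.resize(im[155:265,230:355],None,fx=6,fy=5.4,interpolation=2))
```

```text
desk z -0.0005591824213064811
tray [array([ 526.7, -204.5]), array([254.3, 145.7]), np.float64(5.6)]
book [array([487.6, 312.2]), array([148.3, 210.3]), np.float64(88.0)]
holder [array([519.6,  49.1]), array([199.7, 176.9]), np.float64(84.7)]
logger [array([536.5,  56.1]), array([79.9, 50.7]), np.float64(88.1)]
stamp 0.075 104 [0.4746 0.1166 0.0707] [0.465 0.106 0.063] [0.485 0.128 0.077]
stamp 0.075 109 [0.4744 0.1166 0.0702] [0.464 0.106 0.058] [0.485 0.128 0.077]
stamp 0.075 109 [0.4744 0.1166 0.0702] [0.464 0.106 0.058] [0.485 0.128 0.077]
amber 0.1158 160 [0.4697 0.0536 0.1122] [0.457 0.041 0.104] [0.482 0.066 0.117]
amber 0.1158 177 [0.4688 0.0538 0.1106] [0.457 0.041 0.091] [0.482 0.067 0.117]
amber 0.1158 456 [0.4652 0.0541 0.0847] [0.447 0.032 0.031] [0.49  0.075 0.117]
dropper 0.1045 41 [ 0.4666 -0.0081  0.1017] [ 0.462 -0.014  0.096] [ 0.473 -0.002  0.106]
dropper 0.1045 112 [ 0.4654 -0.0073  0.0886] [ 0.456 -0.019  0.076] [0.478 0.003 0.106]
dropper 0.1045 251 [ 0.4636 -0.0063  0.073 ] [ 0.45  -0.023  0.032] [0.483 0.008 0.106]
```

View pics/crop1.png

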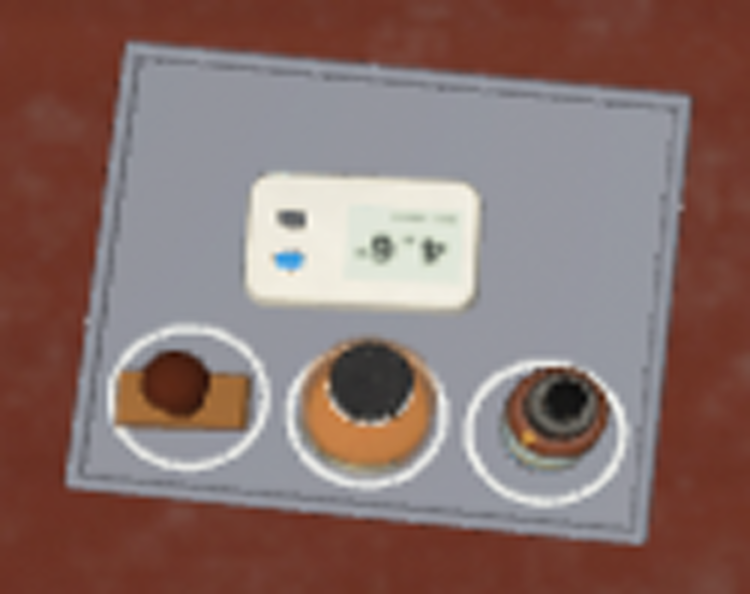

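The crop confirms it: dark wood stamp on the left spot (crop 180,385), wide amber bottle in the middle (370,400), slim dropper on the right (555,410), and the logger behind (365,240). I'll move them in the order dropper, amber, stamp, so nothing is carried over a neighbour. First, hover over the dropper with the jaws along the holder's x.

Call:
drive_tool --plan '[1.8,3.05,-0.25,0,0,3.9,1.8,3.05,-0.25,0,0,3.9,1.8,3.05,-0.25,0,0,3.9,1.8,3.05,-0.25,0,0,3.9,1.8,3.05,-0.25,0,0,3.9,1.8,3.05,-0.25,0,0,3.9,1.8,3.05,-0.25,0,0,3.9,1.8,3.05,-0.25,0,0,3.9,1.8,3.05,-0.25,0,0,3.9,1.8,3.05,-0.25,0,0,3.9,1.8,3.05,-0.25,0,0,3.9,1.8,3.05,-0.25,0,0,3.9,1.8,3.05,-0.25,0,0,3.9,1.8,3.05,-0.25,0,0,3.9,1.8,3.05,-0.25,0,0,3.9,1.8,3.05,-0.25,0,0,3.9,1.8,3.05,-0.25,0,0,3.9]' --claw -1

```text
clock: 1.8
eef_pos: [0.4566, -0.0166, 0.1828]
tool_rot: [-0.003, 0.747, 0.665, -0.003]
wrist_force: [0.3, -0.3, -0.4]
gripper_width: 0.0909
```

Call:
drive_tool --plan '[0.95,0.85,0,0,0,1.3,0,0,-1.0,0,0,0,0,0,-2.0,0,0,0,0,0,-2.0,0,0,0,0,0,-2.0,0,0,0,0,0,-2.0,0,0,0,0,0,-2.0,0,0,0,0,0,-1.0,0,0,0,0,0,0,0,0,0]'

```text
clock: 2.7
eef_pos: [0.4604, -0.0132, 0.0544]
tool_rot: [-0.005, 0.741, 0.672, -0.007]
wrist_force: [1.0, 0.2, 0.4]
gripper_width: 0.0911
```

Call:
drive_tool --plan '[0.6,0.55,0,0,-1.0,0,0.3,0.3,0,0,-0.5,0,0,0,0,0,0,0]'

```text
clock: 3.0
eef_pos: [0.4709, -0.0052, 0.0559]
tool_rot: [0.006, 0.742, 0.671, 0.004]
wrist_force: [0.5, 0.7, -0.8]
gripper_width: 0.0913
```

Call:
drive_tool --plan '[-0.4,-0.25,0,0,0.7,0,0,0,0,0,0,0]'

```text
clock: 3.2
eef_pos: [0.4674, -0.0075, 0.0571]
tool_rot: [0.002, 0.741, 0.671, 0.0]
wrist_force: [0.3, 0.7, -0.5]
gripper_width: 0.0908
```

Call:
drive_tool --plan '[0,0,0,0,0,0,0,0,0,0,0,0,0,0,0,0,0,0,0,0,0,0,0,0,0,0,0,0,0,0,0,0,0,0,0,0,0,0,0,0,0,0]' --claw 1

```text
clock: 3.9
eef_pos: [0.4676, -0.0075, 0.0575]
tool_rot: [0.003, 0.741, 0.671, 0.001]
wrist_force: [-0.2, 0.6, -0.3]
gripper_width: 0.038
```

Call:
drive_tool --plan '[0,0,0,0,0,0,0,0,0,0,0,0,0,0,0,0,0,0]'

```text
clock: 4.2
eef_pos: [0.4677, -0.0076, 0.0575]
tool_rot: [0.003, 0.741, 0.671, 0.001]
wrist_force: [-0.7, 0.3, -1.0]
gripper_width: 0.0317
```

Call:
drive_tool --plan '[0,0,1.0,0,0,0,0,0,2.0,0,0,0,0,0,2.0,0,0,0,0.3,-1.0,1.0,0,0,0,0.6,-2.2,0,0,0,0,0.6,-2.2,0,0,0,0,0.6,-2.2,0,0,0,0,0.6,-2.2,0,0,0,0,0.6,-2.2,0,0,0,0,0.6,-2.2,0,0,0,0,0.6,-2.2,0,0,0,0,0.6,-2.2,0,0,0,0,0.6,-2.2,0,0,0,0,0.3,-1.2,0,0,0,0,0,0,0,0,0,0]'

```text
clock: 5.7
eef_pos: [0.5284, -0.2359, 0.1288]
tool_rot: [0.005, 0.741, 0.672, 0.002]
wrist_force: [-1.1, 0.2, -0.9]
gripper_width: 0.0314
```

Call:
drive_tool --plan '[0,0.3,-1.0,0,0.4,0,0,0.3,-1.5,0,0,0,0,0,-1.5,0,0,0,0,0,-1.3,0,0,0,0,0,-0.7,0,0,0,0,0,0,0,0,0]'

```text
clock: 6.3
eef_pos: [0.5254, -0.2223, 0.0649]
tool_rot: [-0.001, 0.739, 0.673, -0.001]
wrist_force: [0.9, 0.0, -1.3]
gripper_width: 0.0314
```

Call:
drive_tool --plan '[0,0,-0.4,0,0,0,0,0,-0.2,0,0,0,0,0,0,0,0,0]'

```text
clock: 6.6
eef_pos: [0.5259, -0.2213, 0.0592]
tool_rot: [-0.001, 0.739, 0.674, -0.001]
wrist_force: [-0.3, 0.3, -1.4]
gripper_width: 0.0313
```

Call:
drive_tool --plan '[0,0,-0.15,0,0,0,0,0,0,0,0,0]'

```text
clock: 6.8
eef_pos: [0.5263, -0.2216, 0.0583]
tool_rot: [-0.0, 0.739, 0.674, -0.001]
wrist_force: [-0.3, 0.8, -0.1]
gripper_width: 0.0314
```

Call:
drive_tool --plan '[0,0,0,0,0,0,0,0,0,0,0,0,0,0,0,0,0,0,0,0,0,0,0,0]' --claw -0.2

```text
clock: 7.2
eef_pos: [0.527, -0.2222, 0.0593]
tool_rot: [0.001, 0.739, 0.674, -0.0]
wrist_force: [-0.6, -0.1, -0.0]
gripper_width: 0.0547
```

Call:
drive_tool --plan '[0,0,1.5,0,0,0,0,0,3,0,0,0,0,0,3,0,0,0,0,0,3,0,0,0,-0.5,2.5,0.5,0,0,0,-0.5,2.5,0,0,0,0,-0.5,2.5,0,0,0,0,-0.5,2.5,0,0,0,0,-0.5,2.5,0,0,0,0,-0.5,2.5,0,0,0,0,-0.5,2.5,0,0,0,0,-0.5,2.5,0,0,0,0,-0.5,2.5,0,0,0,0,-0.5,2.5,0,0,0,0,-0.5,2,0,0,0,0,0,0,0,0,0,0]' --claw -1

```text
clock: 8.8
eef_pos: [0.4686, 0.0568, 0.1755]
tool_rot: [0.003, 0.74, 0.672, 0.002]
wrist_force: [0.8, 0.3, 0.9]
gripper_width: 0.0911
```

Call:
drive_tool --plan '[0.1,-0.3,-1.0,0,0.4,0,0,0,-2,0,0,0,0,0,-2,0,0,0,0,0,-2,0,0,0,0,0,-2,0,0,0,0,0,-1.0,0,0,0,0,0,-0.5,0,0,0,0,0,0,0,0,0]'

```text
clock: 9.6
eef_pos: [0.4716, 0.0467, 0.0644]
tool_rot: [0.002, 0.742, 0.671, -0.002]
wrist_force: [-0.3, -0.3, 0.4]
gripper_width: 0.0911
```

Call:
drive_tool --plan '[-0.1,0.6,-0.2,0,0,0,0,0,0,0,0,0]'

```text
clock: 9.8
eef_pos: [0.4715, 0.0527, 0.0631]
tool_rot: [0.002, 0.742, 0.67, -0.001]
wrist_force: [0.4, 0.3, -0.7]
gripper_width: 0.0911
```

Call:
drive_tool --plan '[0,0,0,0,0,0,0,0,0,0,0,0,0,0,0,0,0,0,0,0,0,0,0,0,0,0,0,0,0,0,0,0,0,0,0,0,0,0,0,0,0,0,0,0,0,0,0,0]' --claw 1

```text
clock: 10.6
eef_pos: [0.4723, 0.0534, 0.0652]
tool_rot: [0.003, 0.742, 0.671, 0.001]
wrist_force: [-1.0, -0.1, -0.3]
gripper_width: 0.0453
```

Call:
drive_tool --plan '[0,0,1.0,0,0,0,0,0,2.0,0,0,0,0,0,2.0,0,0,0,-0.1,-1.0,0.5,0,0,0,-0.2,-2.3,0,0,0,0,-0.2,-2.3,0,0,0,0,-0.2,-2.3,0,0,0,0,-0.2,-2.3,0,0,0,0,-0.2,-2.3,0,0,0,0,-0.2,-2.3,0,0,0,0,-0.2,-2.3,0,0,0,0,-0.2,-2.3,0,0,0,0,-0.2,-2.3,0,0,0,0,-0.2,-2.0,0,0,0,0,0,0,0,0,0,0]'

```text
clock: 12.1
eef_pos: [0.4431, -0.1987, 0.1194]
tool_rot: [0.001, 0.741, 0.671, -0.003]
wrist_force: [-0.8, -0.5, -2.4]
gripper_width: 0.0453
```

Call:
drive_tool --plan '[0.5,0.3,-1.0,0,0,0,0.2,0.2,-1.5,0,0,0,0,0,-1.5,0,0,0,0,0,-0.6,0,0,0,0,0,0,0,0,0]'

```text
clock: 12.6
eef_pos: [0.4493, -0.1905, 0.0692]
tool_rot: [-0.001, 0.741, 0.671, -0.003]
wrist_force: [-0.1, 0.7, -2.1]
gripper_width: 0.0449
```

Call:
drive_tool --plan '[0,0,-0.3,0,0,0,0,0,0,0,0,0]'

```text
clock: 12.8
eef_pos: [0.4497, -0.1897, 0.0661]
tool_rot: [-0.001, 0.741, 0.672, -0.003]
wrist_force: [0.5, 0.3, -2.4]
gripper_width: 0.0452
```

Call:
drive_tool --plan '[0,0,-0.12,0,0,0,0,0,0,0,0,0]'

```text
clock: 13.0
eef_pos: [0.4504, -0.1898, 0.0656]
tool_rot: [0.0, 0.741, 0.672, -0.003]
wrist_force: [-0.3, 0.8, -1.5]
gripper_width: 0.0455
```

Call:
drive_tool --plan '[0,0,0,0,0,0,0,0,0,0,0,0,0,0,0,0,0,0,0,0,0,0,0,0]' --claw -0.5

```text
clock: 13.4
eef_pos: [0.4516, -0.1905, 0.0672]
tool_rot: [0.002, 0.741, 0.672, -0.002]
wrist_force: [-0.1, 0.1, -0.3]
gripper_width: 0.068
```

Call:
drive_tool --plan '[0,0,1.5,0,0,0,0,0,3,0,0,0,0,0,3,0,0,0,0,0,3,0,0,0,0.2,2.4,0,0,0,0,0.2,2.4,0,0,0,0,0.2,2.4,0,0,0,0,0.2,2.4,0,0,0,0,0.2,2.4,0,0,0,0,0.2,2.4,0,0,0,0,0.2,2.4,0,0,0,0,0.2,2.4,0,0,0,0,0.2,2.4,0,0,0,0,0.2,2.4,0,0,0,0,0.2,2.4,0,0,0,0,0.2,2.4,0,0,0,0,0,1,0,0,0,0,0,0,0,0,0,0]' --claw -1

```text
clock: 15.2
eef_pos: [0.4753, 0.118, 0.1788]
tool_rot: [0.005, 0.742, 0.671, 0.0]
wrist_force: [-0.3, 0.4, -0.1]
gripper_width: 0.0911
```

Call:
drive_tool --plan '[0,0.2,-1.0,0,0.4,0,0,0.2,-2,0,0,0,0,0,-2,0,0,0,0,0,-2,0,0,0,0,0,-2,0,0,0,0,0,-2,0,0,0,0,0,-0.4,0,0,0,0,0,0,0,0,0]'

```text
clock: 16.0
eef_pos: [0.4736, 0.1144, 0.0579]
tool_rot: [0.002, 0.744, 0.668, -0.005]
wrist_force: [-0.7, -0.3, 0.2]
gripper_width: 0.0913
```

Call:
drive_tool --plan '[0.1,0.15,0,0,0,0,0,0,0,0,0,0,0,0,0,0,0,0,0,0,0,0,0,0,0,0,0,0,0,0,0,0,0,0,0,0,0,0,0,0,0,0,0,0,0,0,0,0,0,0,0,0,0,0,0,0,0,0,0,0,0,0,0,0,0,0]' --claw 1

```text
clock: 17.1
eef_pos: [0.4769, 0.116, 0.0613]
tool_rot: [0.004, 0.744, 0.668, -0.002]
wrist_force: [0.3, -1.6, 0.6]
gripper_width: 0.0207
```

Call:
drive_tool --plan '[0,0,1.0,0,0,0,0,0,2.0,0,0,0,0,0,2.0,0,0,0,0.5,-1.2,0.5,0,0,0,0.9,-2.2,0,0,0,0,0.9,-2.2,0,0,0,0,0.9,-2.2,0,0,0,0,0.9,-2.2,0,0,0,0,0.9,-2.2,0,0,0,0,0.9,-2.2,0,0,0,0,0.9,-2.2,0,0,0,0,0.9,-2.2,0,0,0,0,0.9,-2.2,0,0,0,0,0.9,-2.2,0,0,0,0,0.9,-2.2,0,0,0,0,0.9,-2.2,0,0,0,0,0.3,-1.1,0,0,0,0,0,0,0,0,0,0]'

```text
clock: 18.9
eef_pos: [0.594, -0.1959, 0.1165]
tool_rot: [0.004, 0.745, 0.667, -0.005]
wrist_force: [-0.5, 0.6, 0.2]
gripper_width: 0.0203
```

Call:
drive_tool --plan '[0.3,0.6,-1.0,0,0,0,0.2,0.5,-1.5,0,0,0,0,0,-1.5,0,0,0,0,0,-0.7,0,0,0,0,0,0,0,0,0]'

```text
clock: 19.4
eef_pos: [0.5966, -0.1791, 0.0657]
tool_rot: [0.001, 0.744, 0.668, -0.005]
wrist_force: [0.3, -0.4, 1.0]
gripper_width: 0.0203
```

Call:
drive_tool --plan '[0,0,-0.35,0,0,0,0,0,0,0,0,0]'

```text
clock: 19.6
eef_pos: [0.5966, -0.1779, 0.0622]
tool_rot: [0.001, 0.744, 0.669, -0.005]
wrist_force: [-0.7, 0.9, -0.2]
gripper_width: 0.0202
```

Call:
drive_tool --plan '[0,0,-0.1,0,0,0,0,0,0,0,0,0]'

```text
clock: 19.8
eef_pos: [0.5972, -0.1779, 0.0621]
tool_rot: [0.002, 0.744, 0.669, -0.005]
wrist_force: [-0.3, 0.7, -1.0]
gripper_width: 0.0204
```

Call:
drive_tool --plan '[0,0,0,0,0,0,0,0,0,0,0,0,0,0,0,0,0,0,0,0,0,0,0,0]' --claw -0.2

```text
clock: 20.2
eef_pos: [0.5979, -0.1786, 0.0634]
tool_rot: [0.003, 0.744, 0.668, -0.004]
wrist_force: [-0.1, -0.2, -0.3]
gripper_width: 0.0496
```

Call:
drive_tool --plan '[0,0,1.5,0,0,0,0,0,3,0,0,0,0,0,3,0,0,0,0,0,3,0,0,0,-0.6,2.3,0,0,0,0.4,-0.6,2.3,0,0,0,0.4,-0.6,2.3,0,0,0,0.4,-0.6,2.3,0,0,0,0.4,-0.6,2.3,0,0,0,0.4,-0.6,2.3,0,0,0,0.4,-0.6,2.3,0,0,0,0.4,-0.6,2.3,0,0,0,0.4,-0.6,2.3,0,0,0,0.4,-0.6,2.3,0,0,0,0.4,0,0,0,0,0,0]' --claw -0.8

```text
clock: 21.7
eef_pos: [0.5345, 0.0583, 0.1739]
tool_rot: [0.004, 0.72, 0.693, -0.003]
wrist_force: [-0.2, -1.0, -1.0]
gripper_width: 0.082
```

Run:
```python
from h import *
snap('top','top2.png'); im,W=snap('scene')
cv2.imwrite('pics/scene2.png',cv2.cvtColor(im[100:300,150:450],cv2.COLOR_RGB2BGR))
```

```text
(no output)
```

View pics/top2.png

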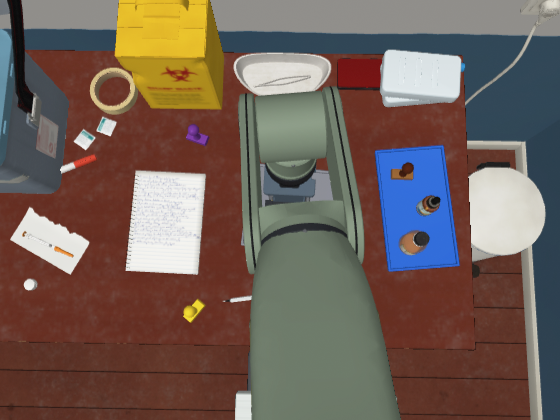

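View pics/scene2.png

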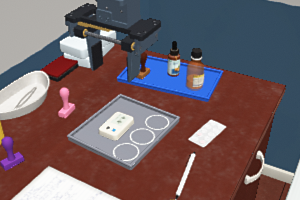

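The top picture shows all three standing in the tray: stamp (402,173), dropper (429,205), amber (414,242). The scene crop shows the logger undisturbed at (117,125). Descending on the logger.

Call:
drive_tool --plan '[0.1,0,-1.0,0,0.3,0,0,0,-2,0,0,0,0,0,-2,0,0,0,0,0,-2,0,0,0,0,0,-2,0,0,0,0,0,-2,0,0,0,0,0,-1,0,0,0,0,0,-0.4,0,0,0,0,0,0,0,0,0]'

```text
clock: 22.7
eef_pos: [0.5387, 0.0476, 0.0416]
tool_rot: [0.004, 0.725, 0.689, -0.006]
wrist_force: [0.5, 0.5, 0.1]
gripper_width: 0.0819
```

Call:
drive_tool --plan '[-0.2,0.6,-0.8,0,0,0,0,0.2,-0.6,0,0,0,0,0,0,0,0,0]'

```text
clock: 23.0
eef_pos: [0.5381, 0.0561, 0.0282]
tool_rot: [0.005, 0.725, 0.689, -0.004]
wrist_force: [-0.3, -0.3, -0.4]
gripper_width: 0.0821
```

Call:
drive_tool --plan '[-0.1,0,-0.3,0,0.3,0,0,0,0,0,0,0,0,0,0,0,0,0,0,0,0,0,0,0,0,0,0,0,0,0,0,0,0,0,0,0,0,0,0,0,0,0,0,0,0,0,0,0]' --claw 1

```text
clock: 23.8
eef_pos: [0.5378, 0.0565, 0.0261]
tool_rot: [0.004, 0.725, 0.689, -0.005]
wrist_force: [-0.0, -0.3, -1.3]
gripper_width: 0.0507
```

Call:
drive_tool --plan '[0,0,1.0,0,0,0,0,0,2.0,0,0,0,0,0,2.0,0,0,0,-0.2,1.2,0.5,0,0,0,-0.5,2.3,0,0,0,0,-0.5,2.3,0,0,0,0,-0.5,2.3,0,0,0,0,-0.5,2.3,0,0,0,0,-0.5,2.3,0,0,0,0,-0.5,2.3,0,0,0,0,-0.5,2.3,0,0,0,0,-0.5,2.3,0,0,0,0,-0.5,2.3,0,0,0,0,-0.4,2.3,0,0,0,0,0,1,0,0,0,0,0,0,0,0,0,0]'

```text
clock: 25.4
eef_pos: [0.4782, 0.3256, 0.0843]
tool_rot: [0.003, 0.725, 0.689, -0.005]
wrist_force: [0.4, -0.9, 0.2]
gripper_width: 0.0509
```

Call:
drive_tool --plan '[0.5,-0.6,-1.0,0,0,0,0.4,-0.4,-1.5,0,0,0,0,0,-1.3,0,0,0,0,0,-0.5,0,0,0,0,0,0,0,0,0]'

```text
clock: 25.9
eef_pos: [0.488, 0.3094, 0.0376]
tool_rot: [0.003, 0.726, 0.688, -0.007]
wrist_force: [0.6, -0.1, -0.5]
gripper_width: 0.0508
```

Call:
drive_tool --plan '[0,0,-0.4,0,0,0,0,0,0,0,0,0]'

```text
clock: 26.1
eef_pos: [0.4886, 0.3083, 0.0335]
tool_rot: [0.003, 0.726, 0.688, -0.007]
wrist_force: [-0.1, 0.5, -0.5]
gripper_width: 0.0509
```

Call:
drive_tool --plan '[0,0,-0.1,0,0,0,0,0,0,0,0,0]'

```text
clock: 26.3
eef_pos: [0.4891, 0.3084, 0.0332]
tool_rot: [0.003, 0.726, 0.688, -0.006]
wrist_force: [0.9, -0.5, -0.2]
gripper_width: 0.051
```

Call:
drive_tool --plan '[0,0,0,0,0,0,0,0,0,0,0,0,0,0,0,0,0,0,0,0,0,0,0,0]' --claw -0.6

```text
clock: 26.7
eef_pos: [0.4896, 0.3091, 0.0343]
tool_rot: [0.004, 0.726, 0.688, -0.005]
wrist_force: [0.3, 0.5, 0.1]
gripper_width: 0.0727
```

Call:
drive_tool --plan '[0,0,2,0,0,0,0,0,4,0,0,0,0,0,4,0,0,0,0,0,4,0,0,0,0.8,-3.4,0,0,0,0,0.8,-3.4,0,0,0,0,0.8,-3.4,0,0,0,0,0.8,-3.4,0,0,0,0,0.8,-3.4,0,0,0,0,0.8,-3.4,0,0,0,0,0.8,-3.4,0,0,0,0,0.8,-3.4,0,0,0,0,0.8,-3.4,0,0,0,0,0.8,-3.4,0,0,0,0,0.8,-3.4,0,0,0,0,0.8,-3.4,0,0,0,0,0.8,-3.4,0,0,0,0,0.3,-2,0,0,0,0,0,0,0,0,0,0]'

```text
clock: 28.6
eef_pos: [0.5973, -0.1709, 0.1818]
tool_rot: [0.006, 0.724, 0.69, -0.003]
wrist_force: [-0.4, 0.3, -0.0]
gripper_width: 0.0729
```

Run:
```python
from h import *
im,W=snap('top'); cv2.imwrite('pics/top3.png',cv2.cvtColor(im[130:330,100:480],cv2.COLOR_RGB2BGR))
```

```text
(no output)
```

View pics/top3.png

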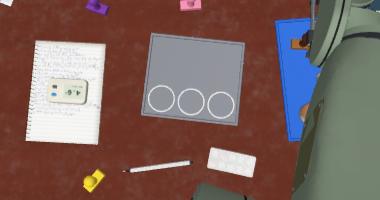

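Logger lies flat at the book's middle (crop 67,91) and the holder is empty with its rings clear. Fetching the stamp.

Call:
drive_tool --plan '[0,0,-1.0,0,0.4,0,0,-0.3,-2,0,0,0,0,0,-2,0,0,0,0,0,-2,0,0,0,0,0,-1,0,0,0,0,0,0,0,0,0]' --claw -0.2

```text
clock: 29.25
eef_pos: [0.5953, -0.1647, 0.0972]
tool_rot: [0.001, 0.722, 0.692, -0.005]
wrist_force: [-0.1, -1.1, 0.6]
gripper_width: 0.0547
```

Call:
drive_tool --plan '[0.2,-1.3,0,0,0,0,0,0,-1.5,0,0,0,0,0,-1.3,0,0,0,0,0,-0.5,0,0,0,0,0,0,0,0,0]'

```text
clock: 29.75
eef_pos: [0.6004, -0.1797, 0.0665]
tool_rot: [0.004, 0.721, 0.693, -0.004]
wrist_force: [-0.3, 0.8, -0.1]
gripper_width: 0.0552
```

Call:
drive_tool --plan '[-0.3,0.15,-0.5,0,0,0,0,0,0,0,0,0]'

```text
clock: 29.95
eef_pos: [0.5977, -0.1785, 0.062]
tool_rot: [0.005, 0.721, 0.693, -0.003]
wrist_force: [-0.5, -0.5, -0.6]
gripper_width: 0.0549
```

Call:
drive_tool --plan '[0,0,0,0,0,0,0,0,0,0,0,0,0,0,0,0,0,0,0,0,0,0,0,0,0,0,0,0,0,0,0,0,0,0,0,0]' --claw 1

```text
clock: 30.55
eef_pos: [0.5985, -0.1786, 0.0634]
tool_rot: [0.006, 0.721, 0.693, -0.003]
wrist_force: [-0.2, 0.7, -0.3]
gripper_width: 0.0202
```

Call:
drive_tool --plan '[0,0,1.0,0,0.3,0,0,0,2.0,0,0,0,0,0,2.0,0,0,0,-0.5,1.2,0.5,0,0,0,-0.9,2.2,0,0,0,0,-0.9,2.2,0,0,0,0,-0.9,2.2,0,0,0,0,-0.9,2.2,0,0,0,0,-0.9,2.2,0,0,0,0,-0.9,2.2,0,0,0,0,-0.9,2.2,0,0,0,0,-0.9,2.2,0,0,0,0,-0.9,2.2,0,0,0,0,-0.9,2.2,0,0,0,0,-0.9,2.2,0,0,0,0,-0.9,2.2,0,0,0,0,-0.3,1.1,0,0,0,0,0,0,0,0,0,0]'

```text
clock: 32.35
eef_pos: [0.4661, 0.1268, 0.1209]
tool_rot: [0.0, 0.72, 0.693, -0.007]
wrist_force: [-0.2, 0.3, -1.2]
gripper_width: 0.0202
```

Call:
drive_tool --plan '[0.5,-0.5,-1.0,0.5,-0.5,0,0.4,-0.3,-1.5,0,0,0,0,0,-1.5,0,0,0,0,0,-0.8,0,0,0,0,0,0,0,0,0]'

```text
clock: 32.85
eef_pos: [0.4766, 0.1165, 0.072]
tool_rot: [0.001, 0.72, 0.694, 0.0]
wrist_force: [0.6, 0.7, 0.7]
gripper_width: 0.0204
```

Call:
drive_tool --plan '[-0.1,0.05,-0.6,0,0,0,0,0,-0.15,0,0,0,0,0,0,0,0,0]'

```text
clock: 33.15
eef_pos: [0.4764, 0.1166, 0.0649]
tool_rot: [0.002, 0.721, 0.693, 0.001]
wrist_force: [0.1, 0.5, -0.0]
gripper_width: 0.0203
```

Call:
drive_tool --plan '[-0.1,0,-0.2,0,0,0,0,0,0,0,0,0]'

```text
clock: 33.35
eef_pos: [0.4761, 0.1168, 0.0636]
tool_rot: [0.003, 0.721, 0.693, 0.002]
wrist_force: [-0.9, 0.5, -0.5]
gripper_width: 0.0204
```

Call:
drive_tool --plan '[0,0,0,0,0,0,0,0,0,0,0,0,0,0,0,0,0,0,0,0,0,0,0,0]' --claw -0.2

```text
clock: 33.75
eef_pos: [0.4762, 0.1169, 0.064]
tool_rot: [0.003, 0.72, 0.694, 0.002]
wrist_force: [-0.4, 0.3, -0.8]
gripper_width: 0.0494
```

Call:
drive_tool --plan '[0,0,1.5,0,0.3,0,0,0,3,0,0,0,0,0,3,0,0,0,0,0,3,0,0,0,-0.2,-2.4,0,0,0,0,-0.2,-2.4,0,0,0,0,-0.2,-2.4,0,0,0,0,-0.2,-2.4,0,0,0,0,-0.2,-2.4,0,0,0,0,-0.2,-2.4,0,0,0,0,-0.2,-2.4,0,0,0,0,-0.2,-2.4,0,0,0,0,-0.2,-2.4,0,0,0,0,-0.2,-2.4,0,0,0,0,-0.2,-2.4,0,0,0,0,-0.2,-2.4,0,0,0,0,0,-0.6,0,0,0,0,0,0,0,0,0,0]' --claw -0.6

```text
clock: 35.55
eef_pos: [0.4488, -0.1881, 0.1735]
tool_rot: [0.002, 0.72, 0.694, 0.0]
wrist_force: [0.3, 0.8, 0.1]
gripper_width: 0.0727
```

Call:
drive_tool --plan '[0,0,0,0,0,0,0,0,-1,0,0,0,0,0,-1,0,0,0,0,0,0,0,0,0]'

```text
clock: 35.95
eef_pos: [0.4485, -0.1851, 0.1515]
tool_rot: [0.001, 0.719, 0.695, 0.0]
wrist_force: [-0.5, 0.4, 1.1]
gripper_width: 0.073
```

Call:
drive_tool --plan '[0.2,-0.5,0,0,0,0,0,0,-1,0,0,0,0,0,-2,0,0,0,0,0,-2,0,0,0,0,0,-2,0,0,0,0,0,-1.1,0,0,0,0,0,0,0,0,0,0,0,0,0,0,0]'

```text
clock: 36.75
eef_pos: [0.4512, -0.1899, 0.0653]
tool_rot: [0.001, 0.718, 0.696, 0.001]
wrist_force: [0.8, -1.1, 0.4]
gripper_width: 0.0732
```

Call:
drive_tool --plan '[0,0,0,0,0,0,0,0,0,0,0,0,0,0,0,0,0,0,0,0,0,0,0,0,0,0,0,0,0,0,0,0,0,0,0,0]' --claw 1

```text
clock: 37.35
eef_pos: [0.452, -0.1904, 0.0673]
tool_rot: [0.002, 0.718, 0.696, 0.001]
wrist_force: [0.8, -0.6, -2.0]
gripper_width: 0.0453
```

Call:
drive_tool --plan '[0,0,1.0,0,0,0,0,0,2.0,0,0,0,0,0,2.0,0,0,0,0.1,1.0,0.5,0,0,0,0.2,2.3,0,0,0,0,0.2,2.3,0,0,0,0,0.2,2.3,0,0,0,0,0.2,2.3,0,0,0,0,0.2,2.3,0,0,0,0,0.2,2.3,0,0,0,0,0.2,2.3,0,0,0,0,0.2,2.3,0,0,0,0,0.2,2.3,0,0,0,0,0.1,1.6,0,0,0,0,0,0,0,0,0,0]'

```text
clock: 38.85
eef_pos: [0.4678, 0.0587, 0.1239]
tool_rot: [-0.0, 0.719, 0.695, 0.001]
wrist_force: [0.1, -0.1, -1.6]
gripper_width: 0.0452
```

Call:
drive_tool --plan '[0.2,-0.3,-1.0,0,0,0,0.1,0,-1.5,0,0,0,0,0,-1.5,0,0,0,0,0,-0.9,0,0,0,0,0,0,0,0,0]'

```text
clock: 39.35
eef_pos: [0.4694, 0.0536, 0.0709]
tool_rot: [-0.0, 0.719, 0.695, 0.0]
wrist_force: [-0.7, 0.5, -1.2]
gripper_width: 0.0449
```

Call:
drive_tool --plan '[0.1,0,-0.35,0,0,0,0,0,0,0,0,0]'

```text
clock: 39.55
eef_pos: [0.4709, 0.0529, 0.0675]
tool_rot: [-0.0, 0.72, 0.694, 0.001]
wrist_force: [0.0, 0.7, -1.3]
gripper_width: 0.0454
```

Call:
drive_tool --plan '[0,0,-0.05,0,0,0,0,0,0,0,0,0]'

```text
clock: 39.75
eef_pos: [0.4715, 0.0527, 0.0676]
tool_rot: [0.001, 0.72, 0.694, 0.001]
wrist_force: [0.4, 0.2, -2.4]
gripper_width: 0.0452
```

Call:
drive_tool --plan '[0,0,0,0,0,0,0,0,0,0,0,0,0,0,0,0,0,0,0,0,0,0,0,0]' --claw -0.6

```text
clock: 40.15
eef_pos: [0.4728, 0.0529, 0.069]
tool_rot: [0.002, 0.72, 0.694, 0.003]
wrist_force: [-0.9, 0.1, -0.6]
gripper_width: 0.072
```

Now the dropper at (0.526, -0.222).

Call:
drive_tool --plan '[0,0,1.5,0,0,0,0,0,3,0,0,0,0,0,3,0,0,0,0,0,3,0,0,0,0.5,-2.5,0,0,0,0,0.5,-2.5,0,0,0,0,0.5,-2.5,0,0,0,0,0.5,-2.5,0,0,0,0,0.5,-2.5,0,0,0,0,0.5,-2.5,0,0,0,0,0.5,-2.5,0,0,0,0,0.5,-2.5,0,0,0,0,0.5,-2.5,0,0,0,0,0.5,-2.5,0,0,0,0,0.3,-2,0,0,0,0,0,0,0,0,0,0,0,0,0,0,0,0]' --claw -0.6

```text
clock: 41.85
eef_pos: [0.5263, -0.2272, 0.1799]
tool_rot: [0.003, 0.719, 0.695, 0.004]
wrist_force: [-0.3, 0.5, -0.1]
gripper_width: 0.0729
```

Call:
drive_tool --plan '[0,0.3,-1,0,0.5,0,0,0,-2,0,0,0,0,0,-2,0,0,0,0,0,-2,0,0,0,0,0,0,0,0,0]'

```text
clock: 42.35
eef_pos: [0.5249, -0.2178, 0.1063]
tool_rot: [-0.002, 0.717, 0.697, 0.001]
wrist_force: [-0.5, -0.4, -0.8]
gripper_width: 0.073
```

Call:
drive_tool --plan '[0.1,-0.4,-1,0,0,0,0,0,-2,0,0,0,0,0,-1.3,0,0,0,0,0,-0.4,0,0,0,0,0,0,0,0,0]'

```text
clock: 42.85
eef_pos: [0.5279, -0.2205, 0.0592]
tool_rot: [0.0, 0.716, 0.698, 0.001]
wrist_force: [-1.4, -0.7, -0.2]
gripper_width: 0.0729
```

Call:
drive_tool --plan '[-0.1,-0.1,-0.2,0,0,0,0,0,0,0,0,0,0,0,0,0,0,0,0,0,0,0,0,0,0,0,0,0,0,0,0,0,0,0,0,0,0,0,0,0,0,0,0,0,0,0,0,0]' --claw 1

```text
clock: 43.65
eef_pos: [0.5284, -0.2222, 0.0599]
tool_rot: [0.003, 0.716, 0.698, 0.002]
wrist_force: [-0.3, 0.1, -1.1]
gripper_width: 0.0314
```

Call:
drive_tool --plan '[0,0,1.0,0,0,0,0,0,2.0,0,0,0,0,0,2.0,0,0,0,-0.3,1.0,0.5,0,0,0,-0.6,2.1,0,0,0,0,-0.6,2.1,0,0,0,0,-0.6,2.1,0,0,0,0,-0.6,2.1,0,0,0,0,-0.6,2.1,0,0,0,0,-0.6,2.1,0,0,0,0,-0.6,2.1,0,0,0,0,-0.6,2.1,0,0,0,0,-0.6,2.1,0,0,0,0,-0.3,0.8,0,0,0,0,0,0,0,0,0,0]'

```text
clock: 45.15
eef_pos: [0.4587, -0.0019, 0.1173]
tool_rot: [0.0, 0.716, 0.698, 0.002]
wrist_force: [-0.7, -0.5, -1.0]
gripper_width: 0.0319
```

Call:
drive_tool --plan '[0.4,-0.3,-1.0,0,0,0,0.3,-0.1,-1.5,0,0,0,0,0,-1.5,0,0,0,0,0,-0.8,0,0,0,0,0,0,0,0,0]'

```text
clock: 45.65
eef_pos: [0.4682, -0.0096, 0.066]
tool_rot: [0.002, 0.717, 0.697, 0.002]
wrist_force: [-0.3, 1.2, -1.9]
gripper_width: 0.0316
```

Call:
drive_tool --plan '[-0.1,0.2,-0.4,0,0,0,0,0,-0.2,0,0,0,0,0,0,0,0,0]'

```text
clock: 45.95
eef_pos: [0.468, -0.0084, 0.0599]
tool_rot: [0.002, 0.717, 0.697, 0.002]
wrist_force: [-0.2, -0.6, -1.2]
gripper_width: 0.032
```

Call:
drive_tool --plan '[-0.05,0,-0.05,0,0,0,0,0,0,0,0,0]'

```text
clock: 46.15
eef_pos: [0.4682, -0.0084, 0.0601]
tool_rot: [0.003, 0.717, 0.697, 0.003]
wrist_force: [-0.4, 0.2, -0.9]
gripper_width: 0.0321
```

Call:
drive_tool --plan '[0,0,0,0,0,0,0,0,0,0,0,0,0,0,0,0,0,0,0,0,0,0,0,0]' --claw -0.4

```text
clock: 46.55
eef_pos: [0.4688, -0.0083, 0.0609]
tool_rot: [0.004, 0.717, 0.697, 0.004]
wrist_force: [0.3, -0.2, -0.1]
gripper_width: 0.0609
```

Call:
drive_tool --plan '[0,0,1.5,0,0,0,0,0,3,0,0,0,0,0,3,0,0,0,0,0,3,0,0,0,-0.6,-3.5,1,0,0,0,-0.6,-3.5,0,0,0,0,-0.6,-3.5,0,0,0,0,-0.6,-3.5,0,0,0,0,-0.6,-3.5,0,0,0,0,-0.6,-3.5,0,0,0,0,-0.6,-3.5,0,0,0,0,-0.6,-3.5,0,0,0,0,-0.6,-3.5,0,0,0,0,-0.6,-3.5,0,0,0,0,-0.6,-3,0,0,0,0,0,0,0,0,0,0]'

```text
clock: 48.15
eef_pos: [0.398, -0.4028, 0.1816]
tool_rot: [0.006, 0.715, 0.699, 0.004]
wrist_force: [-0.2, 1.3, 0.7]
gripper_width: 0.0637
```

Run:
```python
from h import *
im,W=snap('top'); Z=W[...,2]; v,u=np.mgrid[:420,:560]
W0=np.load('top.npy')
for n,b in (('stamp',(245,276,205,248)),('amber',(277,306,205,248)),('dropper',(308,338,205,248))):
    m=(u>b[0])&(u<b[1])&(v>b[2])&(v<b[3])
    for w in (W0,W):
        zt=np.nanpercentile(w[...,2][m],99.5); q=w[m&(w[...,2]>zt-.012)]; print(n,zt.round(4),q.mean(0).round(4))
m=(u>110)&(u<215)&(v>155)&(v<290)&(Z>.019); print('logger',W[m].mean(0).round(3),m.sum())
cv2.imwrite('pics/top4.png',cv2.resize(cv2.cvtColor(im[150:290,110:370],cv2.COLOR_RGB2BGR),None,fx=3,fy=3))
im,_=snap('scene'); cv2.imwrite('pics/scene4.png',cv2.resize(cv2.cvtColor(im[150:380,120:400],cv2.COLOR_RGB2BGR),None,fx=2.5,fy=2.5))
```

```text
stamp 0.0748 [0.4746 0.1166 0.0707]
stamp 0.0748 [0.4727 0.1189 0.0709]
amber 0.1157 [0.4697 0.0536 0.1122]
amber 0.1153 [0.4703 0.0534 0.112 ]
dropper 0.104 [ 0.4665 -0.0081  0.1014]
dropper 0.1041 [ 0.4653 -0.0077  0.1018]
logger [0.487 0.307 0.026] 957
```

View pics/top4.png

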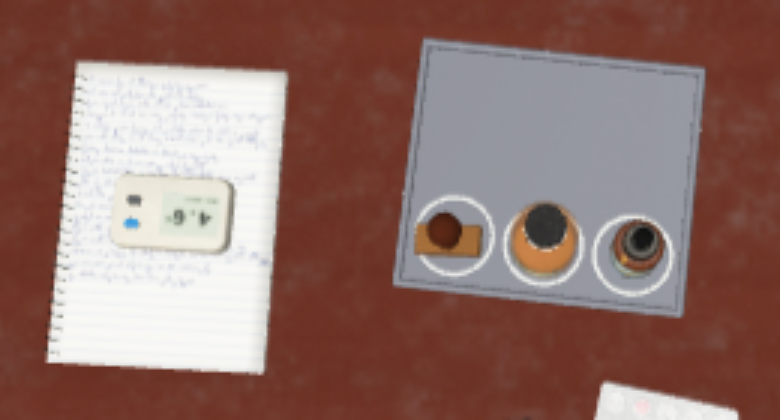

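View pics/scene4.png

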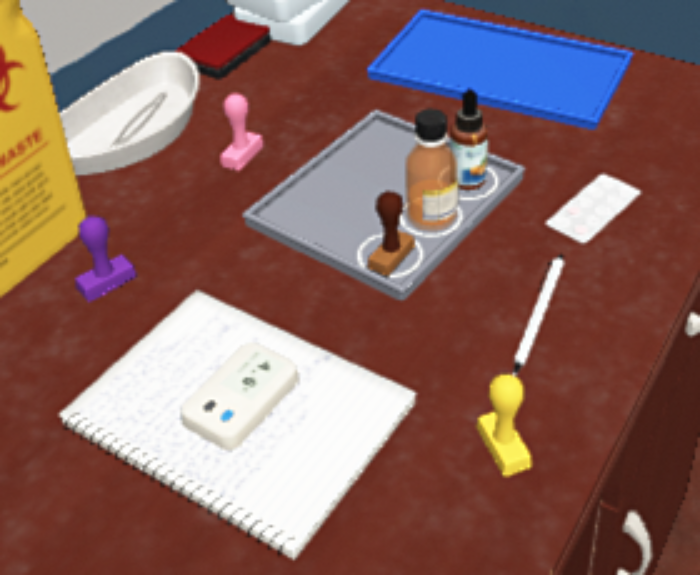

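All within about 3 mm and upright, with the logger flat mid-page and the arm clear. Handing in.

```bash
python3 -c "
from rig import r
print(r.read_state()['dq'].round(3)); print(r.finish_job())"
```

```text
[ 0.029 -0.015  0.021  0.006  0.004  0.001]
the job is handed in; nothing more can be done
None
```

I cleared the dropper bottle, amber bottle and stamp onto the blue tray and laid the logger on the log book. I then put the three back on their spots and handed the job in at about 48 s of the 141 s allowed; no verdict was reported.

Last checks from the cameras:
- **Objects in the holder:** all three stand upright. Compared with the start, the amber bottle is about 1 mm off, the dropper about 1 mm and the stamp about 3 mm; the limit is 15 mm.
- **Logger:** it lies flat, display up, about 5 mm from the page centre; the limit is 45 mm.
- **Arm:** it was clear of everything in the scene, hovering over the near-right part of the desk, with a few hundredths of a rad/s of joint motion left when I handed in.

No checks failed or disagreed. The objects agreed with the ring positions worked out from the holder to about 2 mm.

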